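Free the top cradle block from a slide-locked stack and pack it in the bed

ROBOT

A 6-joint arm with a two-finger parallel gripper is mounted at the origin on the work surface. World frame = base frame: x ahead of the robot, y to its left, z up, the work surface at z = 0. Lengths are in m, angles in rad, forces in N, time in s.
With the tool pointing down it reaches from about 0.225 to 0.875 m from the base axis. Payload 3.4 kg.
Tool frame: the origin (TCP) lies at the very end of the fingers, on their centre line; the grasp point (between the pads) lies 19 mm behind it (grip_depth is the distance from the TCP to the grasp point, in m); x points along the fingers, z is the direction in which the jaws open and shut, and the axes are right-handed (so a half turn about x gives the same grasp; the last joint's range is limited). The gripper opens to 85 mm and grips with 20 to 120 N. Pads are 22 mm wide; open, the fingers measure 114 mm over their backs; the gripper's body (76 mm by 85 mm) begins 54 mm behind the grasp point. The pads swing forward as they close: fully open they stand 13 mm farther back than shut.
Start: joints at [-1.266, 0.276, 1.505, -0, 1.361, -0.121], TCP at [0.238, -0.524, 0.231] pointing down, gripper open.
Joint ranges: [-2.89, 2.89], [-0.75, 2.08], [0.22, 2.7], [-1.18, 4.32], [0.11, 2.71], [-2.7, 2.7]. Speed limits (rad/s): [2.57, 2.57, 3.14, 3.14, 3.14, 3.14].

INTERFACE

Orientations are given as a unit quaternion [w, x, y, z].
In Python, from rig import get_state, get_image, sign_off, grip_depth gives the robot as it stands. The module is installed in compiled form; this text tells all that it offers.
- The arm moves only by the tool arm_command, never from a script. Its argument "series" is a list of rows, each an object with "dp": the shift along the tool's x, y, z scaled (see below), a list of three; "angular": the turn, a rotation vector about the tool's x, y, z scaled (see below), a list of three; "gripper": the finger opening in mm, from 0 to 85.4. A call has exactly 8 rows; each row shifts and turns the pose as measured when the row begins, along the tool's axes as they then stand; what a row does not reach is not made up. The controller multiplies each number of a shift by 0.12 m and each number of a turn by 90 degrees. A row lasts 1/8 s, in which the tool goes at most 62.5 mm and 10.7 degrees, less where a joint would pass 70% of its speed; a pose out of reach is approached as far as the arm can. A call with a number of a shift or a turn outside -1 to 1 is refused whole. A call with a gripper value outside its range is refused whole. The fingers move at their own pace and stop on an object; "grip_force" is the grip in N (left out, the last holds). Time passes only in rows, so rows that do not move let the fingers close, or fill a call up. It gives the time, the measured TCP pose, the force and the opening at its end, in the units of the state.
- get_state(): the state, without advancing time (a new reading comes with each control period).
- get_image(name): name is "scene" or "side" or "wrist"; returns a dict with "image" (480x640x3 uint8, blue, green, red), "depth" (480x640 float32, m along the optical axis (not along the pixel's ray), 0 where there is no reading), "mtx" (3x3 intrinsics, pixels), "view" (4x4, takes a point from world to camera coordinates); the wrist camera has in their place "mount" (4x4, takes a point from camera to tool coordinates, whose origin is the TCP and whose axes are the tool frame's). Camera axes: x right, y up, looking along -z (the intrinsics and any distortion apply to the point x, -y, -z); pixel columns grow to the right and rows downward; lengths in m; the calibration is good to about 2 mm. A picture is of the moment at which its call begins: read the wrist's pose just before it.
- sign_off(): hands the job in, once; it reports no verdict.
The state is a dict: "clock": time; "qpos": joint angles; "qd": joint speeds; "effort": joint torques, N m; "position": TCP position; "ee_rot": TCP orientation; "contact_force": force on the tool from outside, world axes, zero at the start; "moment": the same for the moment, N m; "width": finger opening in m.
Only numpy, scipy, OpenCV 4.12 (cv2) and the standard library are available. Lean on these libraries where they do the work, as an engineer would, in place of code of your own. Each camera call takes 0.05 s, during which the arm holds its last target. There are 200 camera calls.

TASK

Take the top cradle block off the nested, slide-locked stack, leaving the next block down in its place: the top one has to be slid gently along until you feel it come up against its end stop (do not ram it), only then does it lift off alone. Stand it upright on the packing bed, square, between the block already there and the sliding stop, then push the stop up snug so that the wall, both blocks and the stop all touch, and let go. Leave the other things on the table alone.

Things in the scene. Friction and masses are not known exactly. Their poses are not given: they have to be found in the camera images.
- top_mid (a point): Top block of the nested stack: white plastic bridge on two splayed legs, 120 long (own x), 90 wide over the feet (own y), 58 high, 0.2 to 0.3 kg; this is its centre, 29 above its feet. Feet: vertical-sided 6 mm strips. A stud under its roof runs under lips on the next block (3 mm play): lifted as found, it drags that one up. Slid along its own +x it leaves the lips and 5 mm further meets an end wall.
- top_rails (a point): On the top block, 51 mm above its feet, middle of the two rails to grip: they run its full length, 36 wide over their vertical outer faces, 4 thick, 14 high, standing on the roof (50 wide, upper face 44 above the feet). Against the end wall the block lifts straight up. The travel to that wall is hidden and differs: 20 to 46 mm. It slides with 1 to 3 N; a firm 6 N met twice at one place is the wall (a first touch can jolt). Over 25 N harms it.
- top_push (a point): On the top block, middle of its -x end face, 51 mm above its feet: the 28 mm wide push block between the rails, flush with them and 58 mm high. Push here to slide the block along its own +x. The next block's rails end at the same place just below, up to 40 mm above the top block's feet: keep a pushing fingertip higher than that.
- next_mid (a point): The next block in the stack, loose, same form; its centre, 29 mm above its feet. It nests 18 mm lower than the top block, in a pocket of the lowest block (fixed to the stand) that lets it slide about 3 mm and does not stop it being lifted. It must stay within 12 mm of its place at all times.
- stand: Plywood stand of the stack, 150 x 110 x 8 mm, fixed, with the lowest of the three blocks fixed on it; origin at the centre of its underside, x along the blocks. The top block's feet are 44 mm above the table, its rail tops 102 mm.
- bed: Packing bed, plywood board 150 (x) x 290 (y) x 8 mm fixed to the table; origin at the centre of its underside. Blocks stand on it, feet 8 mm above the table, side by side along its y, lengths along its x (either way round), centred on x = 0. A fixed aluminium wall at its -y end, the sliding stop on its +y half.
- wall_face (a point): Middle of the inner face of the fixed wall, at bed y = -133 mm, 38 mm above the table; the wall is 120 wide (bed x) and reaches 68 mm above the table.
- packed_mid (a point): The loose block already standing on the bed near the wall, same form and axes as the top block; its centre, 29 mm above its feet and 37 above the table. It stands up to 10 mm short of the wall.
- stop_face (a point): Middle of the inner face (towards the wall) of the sliding stop: an upright aluminium plate 120 wide (bed x), 14 thick (outwards from here, bed +y), from 10 to 66 mm above the table; this point is 38 mm above the table.
- stop (a joint): Position of the sliding stop along bed +y (away from the wall), m. 0 = its inner face is 180 mm from the wall, exactly two block widths. It starts 0.035 to 0.065 open and slides against about 2 N, 4 to 6 N when it pushes both blocks along; 10 to 12 N felt means snug. It stays where it is left.
- glue: Small bottle, 36 mm across, 85 high, origin under its centre. Leave alone.
- driver: Screwdriver lying on the table, origin under its middle. Leave alone.
- pliers: Red-handled pliers lying flat, 130 mm long, origin under the middle. Leave alone.
- battery: Battery pack 120 x 40 x 30 mm, origin under its centre. Leave alone.
- wheel: Model wheel lying flat, 72 mm across, 24 high, origin under its centre. Leave alone.
- can: Small jar, 52 mm across, 70 high, origin under its centre. Leave alone.
Not all that is in view belongs to the job. What is shaped like the part that bears top_mid but blue is not meant. Leave any blue look-alike of the part that bears packed_mid alone.

How it is judged:
By the outcome, as a careful person would: the job done as asked, in the order asked, and still so for the second after the job is handed in, with the robot touching nothing.
It also fails if it takes over 64 s, if anything falls off the work surface, if the arm or the gripper's body presses on something with over 40 N, if the wrist force passes 120 N, or if a joint passes its speed limit or range.

## Working session

There is one attempt and no reset: what is moved stays moved. The work goes in short steps, Python scripts to look and compute and a tool call to move; the robot and the scene stay as the last step left them, time stands still between calls to the robot, and variables do not carry over. Pictures are saved under pics/ and viewed, about 8 in all and at most 12, crops included, and the job is handed in when it is done.

Besides the shell and the picture viewer there is one more tool, called after "Call:" by a JSON object that holds its "op" and its "data", one argument or row to a line. arm_command: Moves the arm, as the interface text tells. Its arguments: {"type":"object","properties":{"series":{"type":"array","items":{"type":"object","properties":{"dp":{"type":"array","items":{"type":"number"}},"angular":{"type":"array","items":{"type":"number"}},"gripper":{"type":"number"}}}},"grip_force":{"type":"number"}},"required":["series"]}

```bash
mkdir -p pics
cat > h.py <<'E'
import numpy as np, cv2
from rig import get_state, get_image, sign_off, grip_depth
from scipy.spatial.transform import Rotation as R
def rot(q): return R.from_quat([q[1],q[2],q[3],q[0]]).as_matrix()
def c2w(d,st=None):
    if 'view' in d: return np.linalg.inv(np.array(d['view']))
    T=np.eye(4); T[:3,:3]=rot(st['ee_rot']); T[:3,3]=st['position']; return T@np.array(d['mount'])
def cloud(d,st=None):
    K=np.array(d['mtx']); z=d['depth']; v,u=np.mgrid[:480,:640]
    P=np.stack([(u-K[0,2])/K[0,0]*z,-(v-K[1,2])/K[1,1]*z,-z,np.ones_like(z)],-1)
    W=P@c2w(d,st).T; W=W[...,:3]; W[z<=0]=np.nan; return W
def ray(d,u,v,zp,st=None):
    K=np.array(d['mtx']); T=c2w(d,st)
    r=T[:3,:3]@np.array([(u-K[0,2])/K[0,0],-(v-K[1,2])/K[1,1],-1]); o=T[:3,3]
    return o+r*(zp-o[2])/r[2]
E
python3 - <<'E'
from h import *
s=get_state(); print(s, grip_depth)
for n in ['scene','side']:
    d=get_image(n); cv2.imwrite(f'pics/{n}0.png',d['image']); np.savez(f'pics/{n}0.npz',**d)
    print(n,d.keys(),c2w(d)[:3,3], -c2w(d)[:3,2],np.array(d['mtx']).tolist())
E
```

```text
{'clock': 0.0, 'qpos': array([-1.26599581e+00,  2.76596281e-01,  1.50611640e+00,  1.86581438e-05,
        1.36068113e+00, -1.20976442e-01]), 'qd': array([-5.45483931e-04,  7.55380690e-04,  4.68649249e-04,  1.38656892e-04,
        5.48619527e-05,  6.53539501e-04]), 'effort': array([-7.53664881e-04, -4.16780376e+01, -2.45805484e+01, -4.60450847e-04,
        1.10429767e-02, -2.20107367e-06]), 'position': array([ 0.23734999, -0.52316433,  0.23044563]), 'ee_rot': array([ 0.59386779,  0.38348335,  0.59483898, -0.38265931]), 'contact_force': array([-0.29835759,  0.60835138, -0.82521973]), 'moment': array([0.02816384, 0.03280135, 0.03131867]), 'width': 0.08540732662092959} 0.0187
scene dict_keys(['image', 'depth', 'mtx', 'view']) [1.16304191 0.31086224 1.277574  ] [-0.44022223 -0.2709093  -0.85604471] [[572.2141176095017, 0.0, 326.98795469272613], [0.0, 572.2141176095017, 236.47070033216824], [0.0, 0.0, 1.0]]
side dict_keys(['image', 'depth', 'mtx', 'view']) [0.4105768  1.04168791 0.74720802] [ 0.07802033 -0.85628435 -0.51057805] [[529.7141232798667, 0.0, 309.2526790943439], [0.0, 529.7141232798667, 240.05050300315958], [0.0, 0.0, 1.0]]
```

View pics/scene0.png

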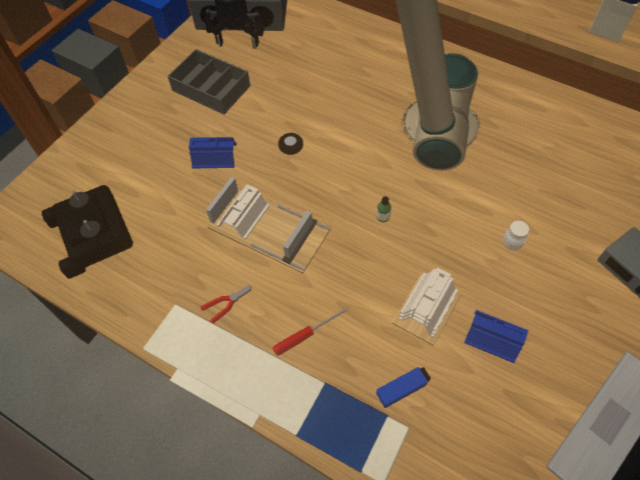

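View pics/side0.png

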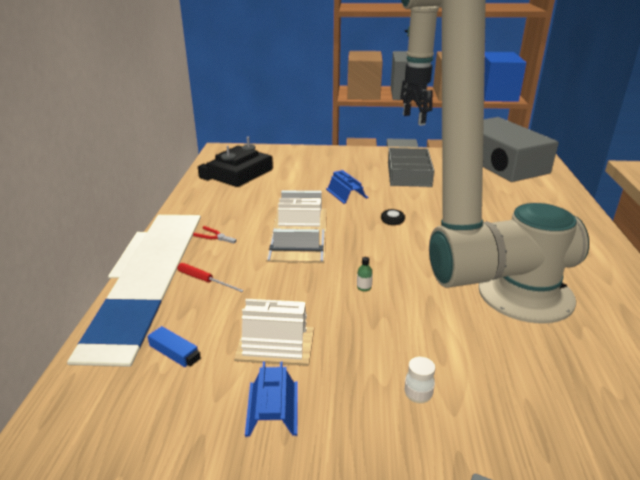

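Scene view: white three-high stack on its plywood stand at about (430,300), and white packed block at (243,210) on the bed with the wall at (222,202) and stop at (298,235). The blue look-alikes at (497,337) and (212,152) are not meant. I'll enlarge the two white ones to confirm.

Run:
```python
from h import *
d=dict(np.load('pics/scene0.npz')); im=d['image']; W=cloud(d)
a=cv2.resize(im[255:350,380:470],(400,422),interpolation=cv2.INTER_CUBIC)
b=cv2.resize(im[170:275,200:335],(400,311),interpolation=cv2.INTER_CUBIC)
c=np.zeros((422,800,3),np.uint8); c[:,:400]=a; c[:311,400:]=b; cv2.imwrite('pics/crop1.png',c)
def rect(u0,u1,v0,v1,z0,z1,name,white=True):
    P=W[v0:v1,u0:u1].reshape(-1,3); C=im[v0:v1,u0:u1].reshape(-1,3).astype(int)
    m=(P[:,2]>z0)&(P[:,2]<z1)
    P=P[m]; r=cv2.minAreaRect((P[:,:2]*1000).astype(np.float32)); print(name,m.sum(),np.round(r[0],1),np.round(r[1],1),round(r[2],1),'z',np.round(np.percentile(P[:,2],[5,50,95]),4))
rect(380,470,255,350,.096,.112,'toprails')
rect(380,470,255,350,.080,.112,'toproof+rails')
rect(380,470,255,350,.003,.014,'stand')
rect(200,335,170,275,.004,.014,'bed')
rect(225,272,180,240,.058,.075,'packed rails')
rect(205,238,175,225,.055,.08,'wall')
rect(280,320,205,265,.055,.08,'stop')
```

```text
toprails 380 [561.2 216.9] [ 36.3 123. ] 89.0 z [0.0968 0.1003 0.1043]
toproof+rails 1120 [561.9 217.4] [ 52.1 124.4] 88.6 z [0.0827 0.0887 0.1032]
stand 1052 [542.5 206.2] [255.  220.5] 27.8 z [0.0032 0.006  0.0111]
bed 3055 [ 544.5 -260.7] [328.7 364.4] 30.2 z [0.0044 0.0075 0.0125]
packed rails 403 [ 569.4 -339.2] [122.2  88.6] 5.5 z [0.059  0.0641 0.0685]
wall 401 [ 567.6 -340. ] [122.   94.4] 2.3 z [0.0561 0.0642 0.0698]
stop 280 [ 558.8 -149.7] [121.   16.9] 1.2 z [0.0569 0.0636 0.0685]
```

View pics/crop1.png

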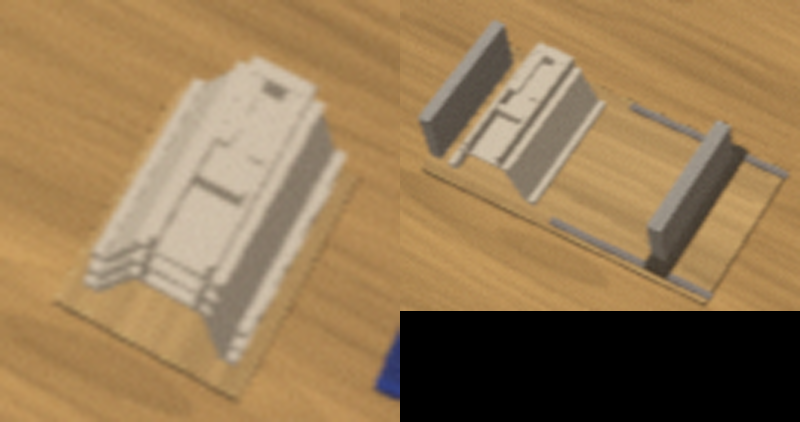

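The crop confirms the white block with its push block at the robot-side end (upper, crop (275,90)), so its own +x points about along world +x. On to a wrist view from above.

Run:
```python
from h import *
s=get_state(); print(np.round(rot(s['ee_rot']),3).tolist())
d=get_image('wrist'); print(np.round(d['mount'],3).tolist(), np.round(d['mtx'],1).tolist())
D=dict(np.load('pics/scene0.npz')); W=cloud(D); P=W[255:350,380:470].reshape(-1,3)
m=(abs(P[:,1]-.217)<.010)&(P[:,2]>.05)
for x in np.arange(.495,.63,.008):
    k=m&(abs(P[:,0]-x)<.004); print(round(x,3),k.sum(),np.round(np.nanmedian(P[k,2]),4) if k.any() else '')
```

```text
[[-0.001, 0.911, 0.413], [0.002, 0.413, -0.911], [-1.0, 0.0, -0.002]]
[[0.0, 0.301, -0.954, -0.143], [0.0, 0.954, 0.301, 0.077], [1.0, -0.0, 0.0, -0.001], [0.0, 0.0, 0.0, 1.0]] [[354.9, 0.0, 318.3], [0.0, 354.9, 244.1], [0.0, 0.0, 1.0]]
0.495 0 
0.503 18 0.0991
0.511 42 0.0966
0.519 28 0.0886
0.527 23 0.0913
0.535 30 0.0889
0.543 31 0.0902
0.551 39 0.0882
0.559 27 0.086
0.567 9 0.0863
0.575 40 0.0963
0.583 34 0.0878
0.591 27 0.0854
0.599 30 0.0861
0.607 31 0.0857
0.615 46 0.0843
0.623 44 0.0713
```

Call:
{"op": "arm_command", "data": {
  "series": [
    {"dp": [-0.03, 0.333, -0.3], "angular": [0.094, 0, 0], "gripper": 60},
    {"dp": [-0.03, 0.285, -0.346], "angular": [0.094, 0, 0], "gripper": 60},
    {"dp": [-0.03, 0.231, -0.384], "angular": [0.094, 0, 0], "gripper": 60},
    {"dp": [-0.03, 0.172, -0.414], "angular": [0, 0, 0], "gripper": 60},
    {"dp": [-0.03, 0.172, -0.414], "angular": [0, 0, 0], "gripper": 60},
    {"dp": [-0.03, 0.172, -0.414], "angular": [0, 0, 0], "gripper": 60},
    {"dp": [-0.03, 0.172, -0.414], "angular": [0, 0, 0], "gripper": 60},
    {"dp": [-0.03, 0.172, -0.414], "angular": [0, 0, 0], "gripper": 60}
  ]
}}

```text
clock: 1.15
position: [0.4177, -0.1227, 0.2583]
ee_rot: [0.489, 0.511, 0.49, -0.509]
contact_force: [0.3, -0.9, 0.5]
width: 0.0601
```

Call:
{"op": "arm_command", "data": {
  "series": [
    {"dp": [-0.02, 0.134, -0.36], "angular": [-0.014, 0, 0], "gripper": 60},
    {"dp": [-0.02, 0.134, -0.36], "angular": [0, 0, 0], "gripper": 60},
    {"dp": [-0.02, 0.134, -0.36], "angular": [0, 0, 0], "gripper": 60},
    {"dp": [-0.02, 0.134, -0.36], "angular": [0, 0, 0], "gripper": 60},
    {"dp": [-0.02, 0.134, -0.36], "angular": [0, 0, 0], "gripper": 60},
    {"dp": [-0.02, 0.134, -0.36], "angular": [0, 0, 0], "gripper": 60},
    {"dp": [-0.02, 0.134, -0.36], "angular": [0, 0, 0], "gripper": 60},
    {"dp": [-0.02, 0.134, -0.36], "angular": [0, 0, 0], "gripper": 60}
  ]
}}

```text
clock: 2.15
position: [0.5555, 0.233, 0.2778]
ee_rot: [0.495, 0.504, 0.497, -0.504]
contact_force: [0.5, -0.5, -0.1]
width: 0.0603
```

```bash
cat > w.py <<'E'
from h import *
import sys
s=get_state(); d=get_image('wrist'); n=sys.argv[1]
cv2.imwrite(f'pics/{n}.png',d['image']); np.savez(f'pics/{n}.npz',pos=s['position'],q=s['ee_rot'],**d)
Rm=rot(s['ee_rot']); print('yaw',np.degrees(np.arctan2(Rm[1,1],Rm[0,1])),'tilt',np.round(Rm[:,0],4),'pos',np.round(s['position'],4),s['contact_force'],s['clock'])
W=cloud(d,s); im=d['image'].astype(int); white=(im.min(2)>120)&(im.max(2)-im.min(2)<40)
np.save(f'pics/{n}W.npy',W)
for a in sys.argv[2:]:
    x0,x1,y0,y1,z0,z1=map(float,a.split(','))
    m=(W[...,0]>x0)&(W[...,0]<x1)&(W[...,1]>y0)&(W[...,1]<y1)&(W[...,2]>z0)&(W[...,2]<z1)
    P=W[m]
    if len(P)<20: print(a,'few'); continue
    r=cv2.minAreaRect((P[:,:2]*1000).astype(np.float32)); print(a,len(P),np.round(r[0],1),np.round(r[1],1),round(r[2],2),'z',np.round(np.percentile(P[:,2],[5,50,95]),4),'xlim',np.round(np.percentile(P[:,0],[.5,99.5]),4),'ylim',np.round(np.percentile(P[:,1],[.5,99.5]),4))
E
python3 w.py w1 .48,.64,.15,.29,.096,.11 .48,.64,.15,.29,.082,.11 .46,.66,.14,.30,.004,.012
```

```text
yaw -0.9148350876246157 tilt [-7.0e-04  1.5e-03 -1.0e+00] pos [0.5555 0.233  0.2778] [ 0.53139014 -0.54006967 -0.13202931] 2.15
.48,.64,.15,.29,.096,.11 2450 [558.3 218.6] [ 35.5 120.4] 89.0 z [0.1005 0.1022 0.1035] xlim [0.4987 0.6177] ylim [0.2006 0.2372]
.48,.64,.15,.29,.082,.11 6694 [558.7 218.9] [ 50.1 121.7] 89.19 z [0.0874 0.0891 0.1031] xlim [0.4989 0.6181] ylim [0.194  0.2438]
.46,.66,.14,.30,.004,.012 2352 [559.8 218.9] [110.  148.1] 89.13 z [0.0071 0.0085 0.0098] xlim [0.488  0.6344] ylim [0.1637 0.2741]
```

View pics/w1.png

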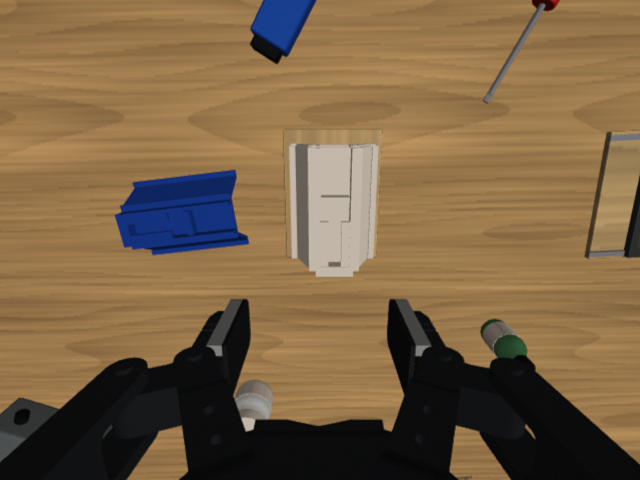

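The wrist view shows the white stack at pixel (332,210), push-block end at (333,268), with the blue look-alike clear to its left at (183,213). The tool yaw already matches the block's, so descend over the middle of the rails.

Call:
{"op": "arm_command", "data": {
  "series": [
    {"dp": [0.2, 0.027, 0.118], "angular": [0, 0, 0], "gripper": 60},
    {"dp": [0.38, 0, 0], "angular": [0, 0, 0], "gripper": 60},
    {"dp": [0.38, 0, 0], "angular": [0, 0, 0], "gripper": 60},
    {"dp": [0.25, 0, 0], "angular": [0, 0, 0], "gripper": 60},
    {"dp": [0.1, 0, 0], "angular": [0, 0, 0], "gripper": 60},
    {"dp": [0.1, 0, 0], "angular": [0, 0, 0], "gripper": 60},
    {"dp": [0.05, 0, 0], "angular": [0, 0, 0], "gripper": 60},
    {"dp": [0, 0, 0], "angular": [0, 0, 0], "gripper": 60}
  ]
}}

```text
clock: 3.2
position: [0.5633, 0.2285, 0.0976]
ee_rot: [0.497, 0.506, 0.499, -0.498]
contact_force: [0.8, -0.3, 0.6]
width: 0.0597
```

```bash
python3 w.py w2 .48,.64,.15,.29,.096,.11 .48,.64,.15,.29,.082,.11
```

```text
yaw -0.5042559843235028 tilt [ 0.0056  0.0098 -0.9999] pos [0.5633 0.2285 0.0976] [ 0.81316876 -0.29322322  0.55327323] 3.2
.48,.64,.15,.29,.096,.11 9765 [561.  227.2] [116.6  80.3] 14.2 z [0.0988 0.1021 0.1036] xlim [0.5057 0.6183] ylim [0.1977 0.2595]
.48,.64,.15,.29,.082,.11 25264 [559.1 229.4] [ 82.9 122. ] 89.58 z [0.0876 0.0891 0.103 ] xlim [0.5031 0.6188] ylim [0.194  0.2593]
```

```bash
cat > g.py <<'E'
# g.py x y z yaw_deg -> total dp and angular in units from the present pose
from h import *
import sys
x,y,z,yaw=map(float,sys.argv[1:5]); s=get_state(); Rm=rot(s['ee_rot']); a=np.radians(yaw); c,sn=np.cos(a),np.sin(a)
T=np.array([[0,c,sn],[0,sn,-c],[-1,0,0]])
dp=Rm.T@(np.array([x,y,z])-s['position'])/.12
an=R.from_matrix(Rm.T@T).as_rotvec()/(np.pi/2)
print('pos',np.round(s['position'],4),'yaw',round(np.degrees(np.arctan2(Rm[1,1],Rm[0,1])),2),'tilt',np.round(Rm[:2,0],4),'F',np.round(s['contact_force'],2),'t',round(s['clock'],2),'w',round(s['width'],4),'q',np.round(s['qpos'],2)); print('dp',np.round(dp,4),'ang',np.round(an,4))
E
python3 g.py .5585 .2188 .0965 -.9
```

```text
pos [0.5636 0.2285 0.0979] yaw -0.51 tilt [0.0063 0.0099] F [ 0.6   0.4  -0.41] t 3.25 w 0.0601 q [0.27 0.42 1.64 0.01 1.08 1.84]
dp [ 0.0106 -0.0415  0.0817] ang [ 0.0044 -0.0064 -0.0039]
```

Call:
{"op": "arm_command", "data": {
  "series": [
    {"dp": [0, -0.021, 0.041], "angular": [0.004, -0.006, -0.004], "gripper": 60},
    {"dp": [0, -0.021, 0.041], "angular": [0, 0, 0], "gripper": 60},
    {"dp": [0, 0, 0], "angular": [0, 0, 0], "gripper": 60},
    {"dp": [0, 0, 0], "angular": [0, 0, 0], "gripper": 60},
    {"dp": [0, 0, 0], "angular": [0, 0, 0], "gripper": 60},
    {"dp": [0, 0, 0], "angular": [0, 0, 0], "gripper": 60},
    {"dp": [0, 0, 0], "angular": [0, 0, 0], "gripper": 60},
    {"dp": [0, 0, 0], "angular": [0, 0, 0], "gripper": 60}
  ]
}}

```text
clock: 4.25
position: [0.5593, 0.2184, 0.1]
ee_rot: [0.497, 0.505, 0.495, -0.503]
contact_force: [-0.8, -0.3, -0.7]
width: 0.06
```

```bash
python3 g.py .5585 .2188 .0925 -.9
```

```text
pos [0.5593 0.2184 0.1   ] yaw -0.89 tilt [0.0035 0.001 ] F [-0.8  -0.27 -0.66] t 4.25 w 0.06 q [0.26 0.41 1.65 0.   1.08 1.84]
dp [ 0.0626 -0.0068 -0.0031] ang [ 0.0001 -0.0007 -0.0022]
```

Call:
{"op": "arm_command", "data": {
  "series": [
    {"dp": [0.03, -0.005, -0.003], "angular": [0, 0, -0.002], "gripper": 60},
    {"dp": [0.03, 0, 0], "angular": [0, 0, 0], "gripper": 60},
    {"dp": [0.012, 0, 0], "angular": [0, 0, 0], "gripper": 44},
    {"dp": [0, 0, 0], "angular": [0, 0, 0], "gripper": 34},
    {"dp": [0, 0, 0], "angular": [0, 0, 0], "gripper": 30},
    {"dp": [0, 0, 0], "angular": [0, 0, 0], "gripper": 30},
    {"dp": [0, 0, 0], "angular": [0, 0, 0], "gripper": 30},
    {"dp": [0, 0, 0], "angular": [0, 0, 0], "gripper": 30}
  ],
  "grip_force": 25
}}

```text
clock: 5.25
position: [0.5586, 0.2185, 0.0906]
ee_rot: [0.496, 0.504, 0.496, -0.504]
contact_force: [-0.1, -0.3, -0.1]
width: 0.0353
```

```bash
python3 g.py .5585 .2188 .0915 -.9; python3 w.py w3
```

```text
pos [0.5586 0.2185 0.0906] yaw -0.87 tilt [-0.0003  0.0004] F [-0.09 -0.31 -0.13] t 5.25 w 0.0353 q [0.26 0.42 1.66 0.   1.07 1.84]
dp [-0.0075 -0.0005 -0.0022] ang [ 0.0003 -0.0002  0.0002]
yaw -0.8704172011856207 tilt [-3.e-04  4.e-04 -1.e+00] pos [0.5586 0.2185 0.0906] [-0.09343564 -0.31402543 -0.12896336] 5.25
```

View pics/w3.png

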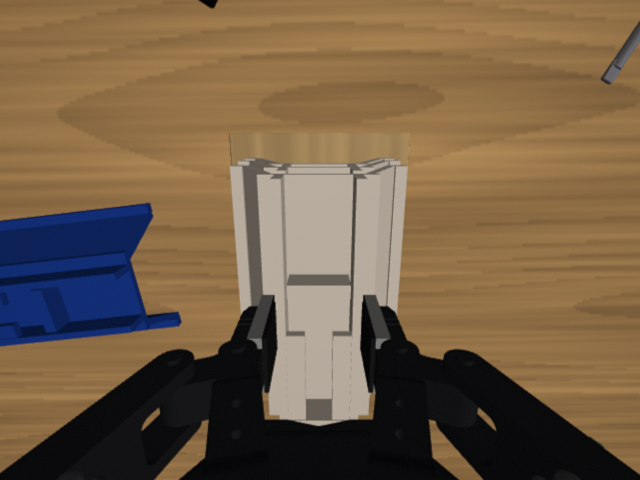

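The wrist picture shows the pads closed on both rails at (265,330) and (375,330), width 35.3 mm. Slide gently along +x (tool y) in small steps.

Call:
{"op": "arm_command", "data": {
  "series": [
    {"dp": [0, 0.015, 0], "angular": [0, 0, 0], "gripper": 30},
    {"dp": [0, 0.017, 0], "angular": [0, 0, 0], "gripper": 30},
    {"dp": [0, 0.017, 0], "angular": [0, 0, 0], "gripper": 30},
    {"dp": [0, 0.017, 0], "angular": [0, 0, 0], "gripper": 30},
    {"dp": [0, 0.017, 0], "angular": [0, 0, 0], "gripper": 30},
    {"dp": [0, 0.017, 0], "angular": [0, 0, 0], "gripper": 30},
    {"dp": [0, 0.017, 0], "angular": [0, 0, 0], "gripper": 30},
    {"dp": [0, 0.017, 0], "angular": [0, 0, 0], "gripper": 30}
  ]
}}

```text
clock: 6.3
position: [0.5726, 0.2183, 0.0906]
ee_rot: [-0.495, -0.502, -0.498, 0.505]
contact_force: [-2.9, -1.1, 2.2]
width: 0.035
```

```bash
python3 g.py .5785 .2182 .0906 -.9
```

```text
pos [0.5726 0.2183 0.0906] yaw -0.88 tilt [-0.0063  0.0001] F [-2.88 -1.15  2.22] t 6.3 w 0.035 q [0.25 0.44 1.62 0.   1.09 1.84]
dp [-0.0004  0.049  -0.0002] ang [ 0.0002 -0.      0.004 ]
```

Call:
{"op": "arm_command", "data": {
  "series": [
    {"dp": [0, 0.01, 0], "angular": [0, 0, 0.002], "gripper": 30},
    {"dp": [0, 0.01, 0], "angular": [0, 0, 0.002], "gripper": 30},
    {"dp": [0, 0.01, 0], "angular": [0, 0, 0], "gripper": 30},
    {"dp": [0, 0.01, 0], "angular": [0, 0, 0], "gripper": 30},
    {"dp": [0, 0.01, 0], "angular": [0, 0, 0], "gripper": 30},
    {"dp": [0, 0.01, 0], "angular": [0, 0, 0], "gripper": 30},
    {"dp": [0, 0.01, 0], "angular": [0, 0, 0], "gripper": 30},
    {"dp": [0, 0.01, 0], "angular": [0, 0, 0], "gripper": 30}
  ]
}}

```text
clock: 7.3
position: [0.5824, 0.2181, 0.0906]
ee_rot: [-0.496, -0.504, -0.496, 0.504]
contact_force: [-3.5, 0.0, 2.8]
width: 0.0353
```

```bash
python3 g.py .5985 .2182 .0906 -.9
```

```text
pos [0.5824 0.2181 0.0906] yaw -0.88 tilt [-0.0007  0.    ] F [-3.47  0.04  2.82] t 7.3 w 0.0353 q [0.25 0.45 1.6  0.   1.09 1.83]
dp [-0.0003  0.1344 -0.0026] ang [0.0002 0.     0.0005]
```

Call:
{"op": "arm_command", "data": {
  "series": [
    {"dp": [-0.001, 0.009, 0], "angular": [0, 0, 0], "gripper": 30},
    {"dp": [-0.001, 0.009, 0], "angular": [0, 0, 0], "gripper": 30},
    {"dp": [0, 0.009, 0], "angular": [0, 0, 0], "gripper": 30},
    {"dp": [0, 0.009, 0], "angular": [0, 0, 0], "gripper": 30},
    {"dp": [0, 0.009, 0], "angular": [0, 0, 0], "gripper": 30},
    {"dp": [0, 0.009, 0], "angular": [0, 0, 0], "gripper": 30},
    {"dp": [0, 0.009, 0], "angular": [0, 0, 0], "gripper": 30},
    {"dp": [0, 0.009, 0], "angular": [0, 0, 0], "gripper": 30}
  ]
}}

```text
clock: 8.3
position: [0.5922, 0.218, 0.0906]
ee_rot: [0.496, 0.504, 0.496, -0.504]
contact_force: [-3.1, -0.1, 1.0]
width: 0.0351
```

```bash
python3 g.py .5985 .2180 .0906 -.9
```

```text
pos [0.5922 0.218  0.0906] yaw -0.88 tilt [0.0001 0.0001] F [-3.14 -0.06  0.99] t 8.3 w 0.0351 q [0.24 0.46 1.58 0.   1.1  1.83]
dp [-0.0002  0.0528 -0.0007] ang [ 0.0002 -0.     -0.0001]
```

Call:
{"op": "arm_command", "data": {
  "series": [
    {"dp": [0, 0.008, 0], "angular": [0, 0, 0], "gripper": 30},
    {"dp": [0, 0.007, 0], "angular": [0, 0, 0], "gripper": 30},
    {"dp": [0, 0.007, 0], "angular": [0, 0, 0], "gripper": 30},
    {"dp": [0, 0.007, 0], "angular": [0, 0, 0], "gripper": 30},
    {"dp": [0, 0.007, 0], "angular": [0, 0, 0], "gripper": 30},
    {"dp": [0, 0.007, 0], "angular": [0, 0, 0], "gripper": 30},
    {"dp": [0, 0.007, 0], "angular": [0, 0, 0], "gripper": 30},
    {"dp": [0, 0.007, 0], "angular": [0, 0, 0], "gripper": 30}
  ]
}}

```text
clock: 9.3
position: [0.5995, 0.2179, 0.0906]
ee_rot: [0.496, 0.504, 0.496, -0.504]
contact_force: [-2.7, 0.1, 1.7]
width: 0.0353
```

```bash
python3 g.py .6045 .2180 .0906 -.9
```

```text
pos [0.5995 0.2179 0.0906] yaw -0.88 tilt [0.0001 0.    ] F [-2.75  0.13  1.69] t 9.3 w 0.0353 q [0.24 0.47 1.57 0.   1.1  1.83]
dp [-0.0003  0.042  -0.0016] ang [ 0.0002 -0.     -0.    ]
```

40.9 mm, still sliding freely. Smaller steps.

Call:
{"op": "arm_command", "data": {
  "series": [
    {"dp": [0, 0.006, 0], "angular": [0, 0, 0], "gripper": 30},
    {"dp": [0, 0.006, 0], "angular": [0, 0, 0], "gripper": 30},
    {"dp": [0, 0.006, 0], "angular": [0, 0, 0], "gripper": 30},
    {"dp": [0, 0.006, 0], "angular": [0, 0, 0], "gripper": 30},
    {"dp": [0, 0.005, 0], "angular": [0, 0, 0], "gripper": 30},
    {"dp": [0, 0.005, 0], "angular": [0, 0, 0], "gripper": 30},
    {"dp": [0, 0.005, 0], "angular": [0, 0, 0], "gripper": 30},
    {"dp": [0, 0.005, 0], "angular": [0, 0, 0], "gripper": 30}
  ]
}}

```text
clock: 10.3
position: [0.6004, 0.2179, 0.0906]
ee_rot: [-0.494, -0.501, -0.498, 0.506]
contact_force: [-4.3, -0.5, 4.6]
width: 0.0354
```

```bash
python3 g.py .6065 .2179 .0906 -.9
```

```text
pos [0.6004 0.2179 0.0906] yaw -0.88 tilt [-0.0091 -0.0004] F [-4.27 -0.48  4.62] t 10.3 w 0.0354 q [0.24 0.48 1.56 0.   1.12 1.82]
dp [-0.0005  0.0509 -0.0008] ang [0.0002 0.0004 0.0058]
```

Call:
{"op": "arm_command", "data": {
  "series": [
    {"dp": [0, 0.008, 0], "angular": [0, 0, 0.003], "gripper": 30},
    {"dp": [0, 0.01, 0], "angular": [0, 0, 0.003], "gripper": 30},
    {"dp": [0, 0.012, 0], "angular": [0, 0, 0], "gripper": 30},
    {"dp": [0, 0.012, 0], "angular": [0, 0, 0], "gripper": 30},
    {"dp": [0, 0.012, 0], "angular": [0, 0, 0], "gripper": 30},
    {"dp": [0, 0.012, 0], "angular": [0, 0, 0], "gripper": 30},
    {"dp": [0, 0.012, 0], "angular": [0, 0, 0], "gripper": 30},
    {"dp": [0, 0.012, 0], "angular": [0, 0, 0], "gripper": 30}
  ]
}}

```text
clock: 11.3
position: [0.6007, 0.2179, 0.0907]
ee_rot: [-0.491, -0.498, -0.501, 0.509]
contact_force: [-6.2, -0.3, 5.9]
width: 0.0353
```

```bash
python3 g.py .6004 .2179 .0906 -.9; python3 w.py w4 .55,.72,.15,.2185,.096,.11 .55,.72,.2185,.29,.096,.11
```

```text
pos [0.6007 0.2179 0.0907] yaw -0.88 tilt [-0.0208 -0.0016] F [-6.21 -0.3   5.86] t 11.3 w 0.0353 q [0.24 0.48 1.55 0.   1.13 1.82]
dp [ 0.0008 -0.0024 -0.0001] ang [0.0002 0.0012 0.0132]
yaw -0.8803137962619515 tilt [-0.0208 -0.0016 -0.9998] pos [0.6007 0.2179 0.0907] [-6.20606344 -0.29835795  5.85918234] 11.3
.55,.72,.15,.2185,.096,.11 5490 [605.4 202.9] [110.9  31.1] 0.02 z [0.0986 0.1023 0.1047] xlim [0.5504 0.6604] ylim [0.1888 0.2183]
.55,.72,.2185,.29,.096,.11 5544 [605.7 234.3] [ 31.1 111.3] 89.94 z [0.0986 0.1022 0.1049] xlim [0.5503 0.6609] ylim [0.2188 0.2488]
```

Call:
{"op": "arm_command", "data": {
  "series": [
    {"dp": [0, -0.008, 0], "angular": [0, 0.001, 0.007], "gripper": 30},
    {"dp": [0, -0.008, 0], "angular": [0, 0, 0.006], "gripper": 30},
    {"dp": [0, 0, 0], "angular": [0, 0, 0], "gripper": 30},
    {"dp": [0, 0.01, 0], "angular": [0, 0, 0], "gripper": 30},
    {"dp": [0, 0.01, 0], "angular": [0, 0, 0], "gripper": 30},
    {"dp": [0, 0.01, 0], "angular": [0, 0, 0], "gripper": 30},
    {"dp": [0, 0.013, 0], "angular": [0, 0, 0], "gripper": 30},
    {"dp": [0, 0.013, 0], "angular": [0, 0, 0], "gripper": 30}
  ]
}}

```text
clock: 12.35
position: [0.6009, 0.2179, 0.0906]
ee_rot: [-0.494, -0.501, -0.498, 0.507]
contact_force: [-5.4, 0.4, 3.9]
width: 0.0354
```

```bash
python3 g.py .6004 .2179 .0906 -.9
```

```text
pos [0.6009 0.2179 0.0906] yaw -0.89 tilt [-0.0099 -0.0007] F [-5.38  0.39  3.91] t 12.35 w 0.0354 q [0.24 0.48 1.56 0.   1.12 1.82]
dp [-0.0002 -0.0043 -0.0001] ang [0.0002 0.0006 0.0063]
```

Call:
{"op": "arm_command", "data": {
  "series": [
    {"dp": [0, 0.013, 0], "angular": [0, 0, 0.003], "gripper": 30},
    {"dp": [0, 0.014, 0], "angular": [0, 0, 0.003], "gripper": 30},
    {"dp": [0, 0.015, 0], "angular": [0, 0, 0], "gripper": 30},
    {"dp": [0, 0.015, 0], "angular": [0, 0, 0], "gripper": 30},
    {"dp": [0, 0.015, 0], "angular": [0, 0, 0], "gripper": 30},
    {"dp": [0, 0.015, 0], "angular": [0, 0, 0], "gripper": 30},
    {"dp": [0, 0.015, 0], "angular": [0, 0, 0], "gripper": 30},
    {"dp": [0, 0.015, 0], "angular": [0, 0, 0], "gripper": 30}
  ]
}}

```text
clock: 13.35
position: [0.6033, 0.2179, 0.0908]
ee_rot: [-0.49, -0.497, -0.502, 0.511]
contact_force: [-6.7, -0.6, 3.6]
width: 0.0353
```

```bash
python3 g.py .6006 .2179 .0906 -.9
```

```text
pos [0.6033 0.2179 0.0908] yaw -0.9 tilt [-0.026 -0.002] F [-6.65 -0.65  3.57] t 13.35 w 0.0353 q [0.24 0.49 1.54 0.   1.14 1.82]
dp [ 0.0023 -0.0221  0.0001] ang [0.     0.0015 0.0165]
```

Run:
```python
from h import *
a=np.load('pics/w4.npz'); s=get_state(); d=get_image('wrist'); np.savez('pics/w5.npz',pos=s['position'],q=s['ee_rot'],**d)
def st(n):
    a=dict(np.load(f'pics/{n}.npz')); return a,{'position':a['pos'],'ee_rot':a['q']}
for n in ['w1','w3','w4','w5']:
    A,t=st(n); W=cloud(A,t)
    for y in (.204,.219,.233):
        row=[]
        for z0,z1 in ((.0985,.106),(.086,.091),(.082,.0855),(.066,.074),(.05,.057),(.006,.011)):
            m=(abs(W[...,1]-y)<.004)&(W[...,2]>z0)&(W[...,2]<z1)&(W[...,0]>.5)&(W[...,0]<.7)
            row.append(round(float(np.percentile(W[m][:,0],99)),4) if m.sum()>8 else None)
        print(n,y,row)
c=np.zeros((300,800,3),np.uint8)
for i,n in enumerate(['w4','w5']):
    c[:,i*400:i*400+400]=cv2.resize(np.load(f'pics/{n}.npz')['image'][130:430,200:460],(400,462))[:300]
cv2.imwrite('pics/c45.png',c)
```

```text
w1 0.204 [0.6174, 0.6177, None, 0.6188, None, 0.6336]
w1 0.219 [0.5754, 0.6172, None, 0.619, None, 0.6339]
w1 0.233 [0.6173, 0.6181, None, None, None, 0.6341]
w3 0.204 [0.6179, 0.6185, 0.6197, 0.6197, 0.6197, 0.6343]
w3 0.219 [0.576, 0.6184, None, 0.6199, 0.6199, 0.6345]
w3 0.233 [0.6182, 0.6189, 0.6201, 0.6201, 0.6202, 0.6347]
w4 0.204 [0.66, 0.6605, None, None, None, None]
w4 0.219 [0.6182, 0.6601, 0.6608, None, None, None]
w4 0.233 [0.6605, 0.6609, 0.661, None, None, None]
w5 0.204 [0.6627, 0.6631, None, None, None, None]
w5 0.219 [0.6209, 0.6626, 0.6633, None, None, None]
w5 0.233 [0.663, 0.6635, 0.6635, None, None, None]
```

View pics/c45.png

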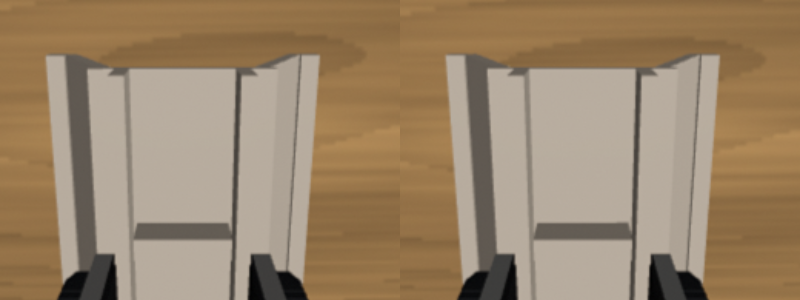

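The block went on another 2.5 mm without slipping in the grip, so the next block may have been taking up its pocket play. Push once more to find a firm place.

Call:
{"op": "arm_command", "data": {
  "series": [
    {"dp": [0, 0.008, 0], "angular": [0, 0.001, 0.008], "gripper": 30},
    {"dp": [0, 0.008, 0], "angular": [0, 0, 0.008], "gripper": 30},
    {"dp": [0, 0.01, 0], "angular": [0, 0, 0], "gripper": 30},
    {"dp": [0, 0.012, 0], "angular": [0, 0, 0], "gripper": 30},
    {"dp": [0, 0.012, 0], "angular": [0, 0, 0], "gripper": 30},
    {"dp": [0, 0.012, 0], "angular": [0, 0, 0], "gripper": 30},
    {"dp": [0, 0.012, 0], "angular": [0, 0, 0], "gripper": 30},
    {"dp": [0, 0.012, 0], "angular": [0, 0, 0], "gripper": 30}
  ]
}}

```text
clock: 14.4
position: [0.6033, 0.2179, 0.0907]
ee_rot: [-0.491, -0.498, -0.501, 0.51]
contact_force: [-6.7, -0.8, 5.3]
width: 0.0353
```

```bash
python3 g.py .6033 .2179 .0906 -.9
```

```text
pos [0.6033 0.2179 0.0907] yaw -0.91 tilt [-0.0234 -0.0019] F [-6.71 -0.79  5.35] t 14.4 w 0.0353 q [0.24 0.49 1.54 0.   1.14 1.82]
dp [ 0.0012 -0.0002 -0.0004] ang [-0.0001  0.0015  0.0149]
```

Call:
{"op": "arm_command", "data": {
  "series": [
    {"dp": [0, -0.004, 0], "angular": [0, 0.001, 0.008], "gripper": 30},
    {"dp": [-0.004, -0.002, 0], "angular": [0, 0, 0.007], "gripper": 30},
    {"dp": [-0.01, 0, 0], "angular": [0, 0, 0], "gripper": 30},
    {"dp": [-0.015, 0, 0], "angular": [0, 0, 0], "gripper": 30},
    {"dp": [-0.015, 0, 0], "angular": [0, 0, 0], "gripper": 30},
    {"dp": [-0.015, 0, 0], "angular": [0, 0, 0], "gripper": 30},
    {"dp": [-0.015, 0, 0], "angular": [0, 0, 0], "gripper": 30},
    {"dp": [0, 0, 0], "angular": [0, 0, 0], "gripper": 30}
  ]
}}

```text
clock: 15.4
position: [0.6029, 0.2175, 0.0976]
ee_rot: [-0.496, -0.503, -0.496, 0.505]
contact_force: [-2.2, 0.1, -3.0]
width: 0.0353
```

```bash
python3 g.py .6026 .2179 .0996 -.9;python3 - <<'E'
from h import *
d=get_image('side'); np.savez('pics/side1.npz',**d); a=np.load('pics/side0.npz')['image']
c=np.hstack([cv2.resize(i[285:375,225:325],(400,360),interpolation=cv2.INTER_CUBIC) for i in (a,d['image'])]); cv2.imwrite('pics/s1.png',c)
E
```

```text
pos [0.6029 0.2175 0.0976] yaw -0.92 tilt [-0.0009 -0.0016] F [-2.24  0.13 -3.  ] t 15.4 w 0.0353 q [ 0.24  0.47  1.55 -0.    1.12  1.83]
dp [-0.0169 -0.0023 -0.0031] ang [-0.0002  0.001   0.0005]
```

View pics/s1.png

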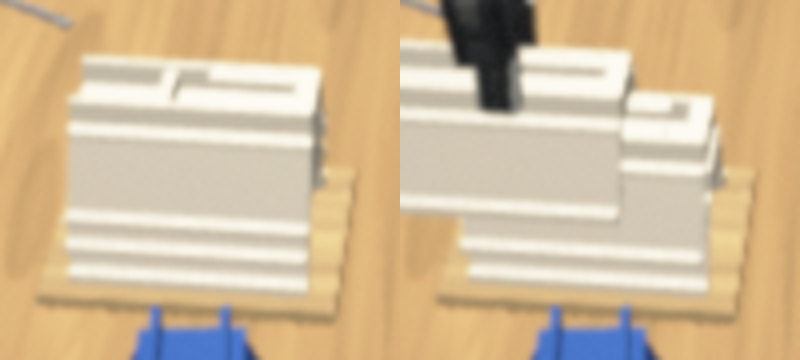

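The side crop shows the top block up alone (weight about 3 N); the next block's foot strip (pixel ~(580,250)) is still seated. Lift on.

Call:
{"op": "arm_command", "data": {
  "series": [
    {"dp": [-0.04, 0, 0], "angular": [0, 0.001, 0], "gripper": 30},
    {"dp": [-0.06, 0, 0], "angular": [0, 0, 0], "gripper": 30},
    {"dp": [-0.08, 0, 0], "angular": [0, 0, 0], "gripper": 30},
    {"dp": [-0.12, 0, 0], "angular": [0, 0, 0], "gripper": 30},
    {"dp": [-0.18, 0, 0], "angular": [0, 0, 0], "gripper": 30},
    {"dp": [-0.25, 0, 0.05], "angular": [0, 0, 0], "gripper": 30},
    {"dp": [-0.25, -0.02, 0.15], "angular": [0, 0, 0], "gripper": 30},
    {"dp": [-0.25, -0.04, 0.3], "angular": [0, 0, 0], "gripper": 30}
  ]
}}

```text
clock: 16.45
position: [0.5975, 0.1587, 0.2547]
ee_rot: [0.499, 0.506, 0.495, -0.5]
contact_force: [0.1, 0.6, -1.7]
width: 0.0354
```

```bash
python3 g.py .5695 -.12 .25 0
python3 - <<'E'
from h import *
s=get_state(); d=get_image('scene'); np.savez('pics/scene1.npz',**d); W=cloud(d)
m=(W[...,0]>.46)&(W[...,0]<.68)&(W[...,1]>.14)&(W[...,1]<.3)
for lo,hi in ((.08,.09),(.066,.08),):
    P=W[m&(W[...,2]>lo)&(W[...,2]<hi)]; print(lo,len(P),cv2.minAreaRect((P[:,:2]*1000).astype(np.float32)) if len(P)>9 else '')
E
```

```text
pos [0.5975 0.1587 0.2547] yaw -0.71 tilt [0.0094 0.0021] F [ 0.09  0.58 -1.66] t 16.45 w 0.0354 q [0.15 0.32 1.38 0.   1.43 1.73]
dp [ 0.0319 -0.2052  2.3254] ang [-0.0078 -0.0014 -0.006 ]
0.08 318 ((565.9522094726562, 217.02850341796875), (36.190834045410156, 123.36832427978516), 89.23997497558594)
0.066 678 ((564.6843872070312, 217.0714874267578), (50.43861389160156, 127.06631469726562), 89.15678405761719)
```

Call:
{"op": "arm_command", "data": {
  "series": [
    {"dp": [-0.03, -0.03, 0.3], "angular": [-0.004, -0.001, -0.003], "gripper": 30},
    {"dp": [-0.03, -0.03, 0.36], "angular": [-0.004, 0, -0.003], "gripper": 30},
    {"dp": [-0.03, -0.03, 0.36], "angular": [0, 0, 0], "gripper": 30},
    {"dp": [-0.03, -0.03, 0.36], "angular": [0, 0, 0], "gripper": 30},
    {"dp": [-0.03, -0.03, 0.3], "angular": [0, 0, 0], "gripper": 30},
    {"dp": [-0.03, -0.03, 0.2], "angular": [0, 0, 0], "gripper": 30},
    {"dp": [0, 0, 0.05], "angular": [0, 0, 0], "gripper": 30},
    {"dp": [0, 0, 0], "angular": [0, 0, 0], "gripper": 30}
  ]
}}

```text
clock: 17.5
position: [0.5771, -0.0855, 0.2938]
ee_rot: [0.507, 0.506, 0.491, -0.496]
contact_force: [-0.9, 0.5, -2.5]
width: 0.0355
```

```bash
python3 w.py w6 .47,.66,-.175,-.12,.056,.08 .47,.66,-.38,-.345,.056,.08 .47,.66,-.345,-.22,.056,.08 .46,.68,-.42,-.09,.004,.012
```

```text
yaw -0.2416656659448761 tilt [ 0.0256 -0.0061 -0.9997] pos [ 0.5771 -0.0855  0.2938] [-0.90924313  0.50246722 -2.54495882] 17.5
.47,.66,-.175,-.12,.056,.08 few
.47,.66,-.38,-.345,.056,.08 1766 [ 563.9 -374.4] [119.8  12.3] 0.58 z [0.0573 0.0672 0.0693] xlim [0.505  0.6235] ylim [-0.3799 -0.3687]
.47,.66,-.345,-.22,.056,.08 2789 [ 563.  -317.1] [120.2  38.7] 2.33 z [0.0576 0.0656 0.0672] xlim [0.5031 0.6226] ylim [-0.3365 -0.2964]
.46,.68,-.42,-.09,.004,.012 9605 [ 557.9 -239.4] [150.5 290.3] 2.32 z [0.007  0.0084 0.0103] xlim [0.4841 0.6365] ylim [-0.3797 -0.0978]
```

View pics/w6.png

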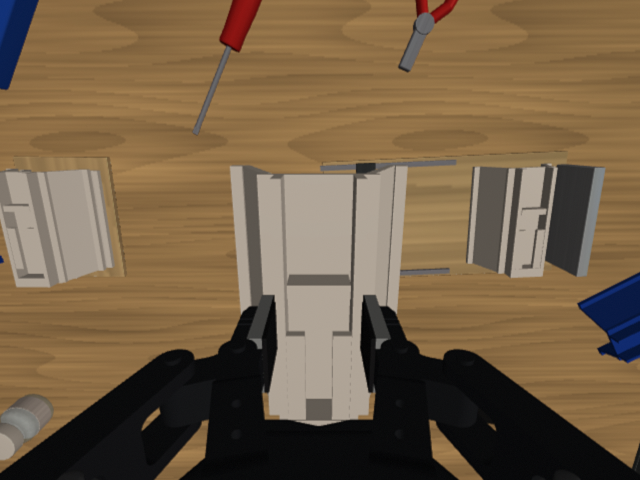

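The wrist view shows the bed with packed block at (520,215), wall at (585,220), rails and (hidden by the held block) the stop. The bed yaw is 2.3°, and there is about 116 mm of free gap.

```bash
python3 g.py .557 -.2174 .17 2.3
```

```text
pos [ 0.5771 -0.0852  0.2939] yaw -0.2 tilt [ 0.0257 -0.0062] F [ 0.66  0.14 -1.16] t 17.55 w 0.0355 q [-0.27  0.25  1.39  0.    1.48  1.31]
dp [ 1.0342 -0.1902  1.0962] ang [-0.0278  0.0042 -0.0163]
```

Call:
{"op": "arm_command", "data": {
  "series": [
    {"dp": [0.05, -0.03, 0.15], "angular": [-0.009, 0.002, -0.006], "gripper": 30},
    {"dp": [0.08, -0.03, 0.25], "angular": [-0.009, 0.002, -0.006], "gripper": 30},
    {"dp": [0.1, -0.03, 0.28], "angular": [-0.009, 0, -0.005], "gripper": 30},
    {"dp": [0.15, -0.03, 0.2], "angular": [0, 0, 0], "gripper": 30},
    {"dp": [0.2, -0.02, 0.12], "angular": [0, 0, 0], "gripper": 30},
    {"dp": [0.15, 0, 0.05], "angular": [0, 0, 0], "gripper": 30},
    {"dp": [0.1, 0, 0], "angular": [0, 0, 0], "gripper": 30},
    {"dp": [0, 0, 0], "angular": [0, 0, 0], "gripper": 30}
  ]
}}

```text
clock: 18.55
position: [0.5676, -0.2033, 0.1913]
ee_rot: [0.512, 0.488, 0.514, -0.485]
contact_force: [-0.4, -0.5, -2.2]
width: 0.0351
```

```bash
python3 g.py .557 -.2174 .12 2.3; python3 w.py w7 .47,.66,-.38,-.345,.056,.08 .47,.66,-.345,-.26,.058,.08  .47,.66,-.175,-.12,.056,.08
```

```text
pos [ 0.5676 -0.2033  0.1913] yaw 3.08 tilt [0.0011 0.0054] F [-0.41 -0.51 -2.16] t 18.55 w 0.0351 q [-0.46  0.34  1.51  0.01  1.29  1.05]
dp [ 0.5938 -0.0955  0.1154] ang [ 0.0087 -0.0034 -0.0009]
yaw 3.083745020992922 tilt [ 0.0011  0.0054 -1.    ] pos [ 0.5676 -0.2033  0.1913] [-0.41004344 -0.51165624 -2.16429481] 18.55
.47,.66,-.38,-.345,.056,.08 2963 [ 563.9 -375.3] [120.1  11.6] 1.24 z [0.0573 0.0676 0.0693] xlim [0.5049 0.6236] ylim [-0.3799 -0.3689]
.47,.66,-.345,-.26,.058,.08 4261 [ 562.9 -317.1] [120.8  37.6] 2.54 z [0.0598 0.0659 0.0672] xlim [0.5033 0.6224] ylim [-0.3363 -0.2966]
.47,.66,-.175,-.12,.056,.08 few
```

Run:
```python
from h import *
d=dict(np.load('pics/scene0.npz')); W=cloud(d)
c,s=np.cos(np.radians(2.3)),np.sin(np.radians(2.3))
B=(W[...,:2]-[.5579,-.2394])@np.array([[c,-s],[s,c]])
def f(n,v0,v1,u0,u1,z0,z1):
    m=np.zeros(W.shape[:2],bool); m[v0:v1,u0:u1]=1; m&=(W[...,2]>z0)&(W[...,2]<z1)
    b=B[m]; print(n,len(b),np.round(np.percentile(b[:,1],[2,10,50,90,98])*1000,1),np.round(np.percentile(b[:,0],[2,98])*1000,1))
f('stop',200,270,275,325,.061,.072); f('wall',170,230,200,238,.0625,.076); f('rails',180,240,225,272,.061,.07)
```

```text
stop 221 [83.1 84.2 90.2 95.8 97.5] [-53.   63.3]
wall 259 [-146.6 -144.3 -136.7  -90.7  -62.3] [-52.1  63.2]
rails 333 [-142.6 -134.8  -84.8  -62.2  -60.3] [-53.1  57. ]
```

Call:
{"op": "arm_command", "data": {
  "series": [
    {"dp": [0.15, -0.045, 0.05], "angular": [0.004, -0.003, -0.001], "gripper": 30},
    {"dp": [0.15, -0.045, 0.05], "angular": [0.004, 0, 0], "gripper": 30},
    {"dp": [0.1, 0, 0], "angular": [0, 0, 0], "gripper": 30},
    {"dp": [0.06, 0, 0], "angular": [0, 0, 0], "gripper": 30},
    {"dp": [0, 0, 0], "angular": [0, 0, 0], "gripper": 30},
    {"dp": [0, 0, 0], "angular": [0, 0, 0], "gripper": 30},
    {"dp": [0, 0, 0], "angular": [0, 0, 0], "gripper": 30},
    {"dp": [0, 0, 0], "angular": [0, 0, 0], "gripper": 30}
  ]
}}

```text
clock: 19.6
position: [0.5635, -0.2147, 0.1419]
ee_rot: [0.516, 0.491, 0.507, -0.486]
contact_force: [-0.2, 0.2, -1.8]
width: 0.0352
```

```bash
python3 g.py .557 -.2164 .07 2.3
```

```text
pos [ 0.5635 -0.2147  0.1419] yaw 2.59 tilt [ 0.0136 -0.0047] F [-0.17  0.19 -1.84] t 19.6 w 0.0352 q [-0.48  0.37  1.59  0.    1.16  1.04]
dp [ 0.5985 -0.0628  0.0083] ang [ 0.0033  0.0034 -0.0085]
```

Call:
{"op": "arm_command", "data": {
  "series": [
    {"dp": [0.1, -0.032, 0.005], "angular": [0.003, 0.003, -0.009], "gripper": 30},
    {"dp": [0.14, -0.032, 0.003], "angular": [0, 0, 0], "gripper": 30},
    {"dp": [0.14, 0, 0], "angular": [0, 0, 0], "gripper": 30},
    {"dp": [0.14, 0, 0], "angular": [0, 0, 0], "gripper": 30},
    {"dp": [0.08, 0, 0], "angular": [0, 0, 0], "gripper": 30},
    {"dp": [0, 0, 0], "angular": [0, 0, 0], "gripper": 30},
    {"dp": [0, 0, 0], "angular": [0, 0, 0], "gripper": 30},
    {"dp": [0, 0, 0], "angular": [0, 0, 0], "gripper": 30}
  ]
}}

```text
clock: 20.6
position: [0.5549, -0.2168, 0.0657]
ee_rot: [0.509, 0.489, 0.511, -0.491]
contact_force: [-0.3, 0.2, -1.6]
width: 0.0352
```

```bash
python3 g.py .557 -.2164 .0550 2.3; python3 w.py w8
python3 - <<'E'
from h import *
d=get_image('side'); a=np.load('pics/w8.npz')['image']
c=np.hstack([cv2.resize(a,(400,300)),cv2.resize(d['image'][165:285,225:385],(400,300),interpolation=cv2.INTER_CUBIC)]); cv2.imwrite('pics/p8.png',c)
E
```

```text
pos [ 0.5549 -0.2168  0.0657] yaw 2.24 tilt [-0.0039 -0.0001] F [-0.26  0.22 -1.56] t 20.6 w 0.0352 q [-0.49  0.44  1.69 -0.    1.01  1.04]
dp [ 0.0894  0.0179 -0.0026] ang [-0.0006 -0.      0.0025]
yaw 2.2429880649597225 tilt [-3.9e-03 -1.0e-04 -1.0e+00] pos [ 0.5549 -0.2168  0.0657] [-0.26460935  0.21989464 -1.55569452] 20.6
```

View pics/p8.png

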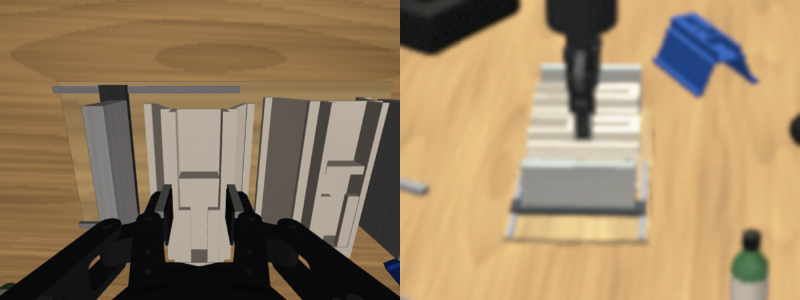

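The combined view shows the held block (left picture, (198,170)) hanging between the stop (110,155) and the packed block (310,170), clear of both. Lower it.

Call:
{"op": "arm_command", "data": {
  "series": [
    {"dp": [0.02, 0.018, -0.002], "angular": [0, 0, 0.002], "gripper": 30},
    {"dp": [0.02, 0, 0], "angular": [0, 0, 0], "gripper": 30},
    {"dp": [0.02, 0, 0], "angular": [0, 0, 0], "gripper": 30},
    {"dp": [0.015, 0, 0], "angular": [0, 0, 0], "gripper": 30},
    {"dp": [0.008, 0, 0], "angular": [0, 0, 0], "gripper": 30},
    {"dp": [0.005, 0, 0], "angular": [0, 0, 0], "gripper": 30},
    {"dp": [0, 0, 0], "angular": [0, 0, 0], "gripper": 30},
    {"dp": [0, 0, 0], "angular": [0, 0, 0], "gripper": 30}
  ]
}}

```text
clock: 21.7
position: [0.5575, -0.2166, 0.0551]
ee_rot: [0.51, 0.49, 0.509, -0.49]
contact_force: [-0.4, 0.3, -1.0]
width: 0.0354
```

```bash
python3 g.py .557 -.2164 .0546 2.3
```

```text
pos [ 0.5575 -0.2166  0.0551] yaw 2.25 tilt [ 0.0006 -0.0006] F [-0.45  0.32 -1.03] t 21.7 w 0.0354 q [-0.49  0.45  1.7  -0.    0.98  1.05]
dp [ 0.004  -0.0044 -0.0017] ang [-0.0006  0.0004 -0.0004]
```

Call:
{"op": "arm_command", "data": {
  "series": [
    {"dp": [0.005, 0, 0], "angular": [0, 0, 0], "gripper": 30},
    {"dp": [0.005, 0, 0], "angular": [0, 0, 0], "gripper": 30},
    {"dp": [0.003, 0, 0], "angular": [0, 0, 0], "gripper": 30},
    {"dp": [0, 0, 0], "angular": [0, 0, 0], "gripper": 30},
    {"dp": [0, 0, 0], "angular": [0, 0, 0], "gripper": 30},
    {"dp": [0, 0, 0], "angular": [0, 0, 0], "gripper": 30},
    {"dp": [0, 0, 0], "angular": [0, 0, 0], "gripper": 30},
    {"dp": [0, 0, 0], "angular": [0, 0, 0], "gripper": 30}
  ]
}}

```text
clock: 22.7
position: [0.5577, -0.2167, 0.0546]
ee_rot: [0.51, 0.49, 0.509, -0.49]
contact_force: [-0.0, -0.8, 0.4]
width: 0.0354
```

```bash
python3 g.py .557 -.2164 .0546 2.3
```

```text
pos [ 0.5577 -0.2167  0.0546] yaw 2.24 tilt [ 0.0013 -0.0009] F [-0.03 -0.81  0.43] t 22.7 w 0.0354 q [-0.49  0.45  1.7  -0.    0.98  1.05]
dp [-0.0003 -0.0056 -0.0025] ang [-0.0006  0.0006 -0.0008]
```

Landed. Open a little and rise.

Call:
{"op": "arm_command", "data": {
  "series": [
    {"dp": [0, 0, 0], "angular": [0, 0, 0], "gripper": 48},
    {"dp": [0, 0, 0], "angular": [0, 0, 0], "gripper": 48},
    {"dp": [-0.02, 0, 0], "angular": [0, 0, 0], "gripper": 48},
    {"dp": [-0.06, 0, 0], "angular": [0, 0, 0], "gripper": 48},
    {"dp": [-0.2, 0, 0], "angular": [0, 0, 0], "gripper": 48},
    {"dp": [-0.35, 0, 0], "angular": [0, 0, 0], "gripper": 40},
    {"dp": [-0.35, 0, -0.1], "angular": [0, 0, 0], "gripper": 10},
    {"dp": [-0.2, 0, -0.2], "angular": [0, 0, 0], "gripper": 0}
  ]
}}

```text
clock: 23.7
position: [0.556, -0.1813, 0.2]
ee_rot: [0.509, 0.491, 0.509, -0.491]
contact_force: [-0.3, 0.5, -0.0]
width: 0.0042
```

```bash
cat > b.py <<'E'
from h import *
import sys
s=get_state(); d=get_image('wrist'); cv2.imwrite(f'pics/{sys.argv[1]}.png',d['image']); W=cloud(d,s)
c,q=np.cos(np.radians(2.3)),np.sin(np.radians(2.3)); B=(W[...,:2]-[.5579,-.2394])@np.array([[c,-q],[q,c]])*1000
print(s['position'],s['width'])
m=(W[...,2]>.0625)&(W[...,2]<.072)&(abs(B[...,0])<80)&(abs(B[...,1])<160)
for x in (-40,0,40):
    b=np.sort(B[m&(abs(B[...,0]-x)<12)][:,1]); 
    if len(b): g=np.where(np.diff(b)>3)[0]; print(x,[(round(p[0],1),round(p[-1],1),len(p)) for p in np.split(b,g+1) if len(p)>8])
for lo,hi in ((-75,-40),(-10,60),(75,130)):
    b=B[m&(B[...,1]>lo)&(B[...,1]<hi)]
    if len(b)>9: r=cv2.minAreaRect(b.astype(np.float32)); print('rect bed frame',lo,np.round(r[0],1),np.round(r[1],1),round(r[2],2))
E
python3 b.py w9; python3 g.py .5545 -.10 .16 2.3
```

```text
[ 0.55601398 -0.1812688   0.20004788] 0.0042196113774107214
-40 [(np.float64(-144.4), np.float64(-130.7), 486), (np.float64(-96.2), np.float64(-59.1), 937), (np.float64(5.5), np.float64(41.6), 848), (np.float64(84.4), np.float64(98.2), 441)]
0 [(np.float64(-144.8), np.float64(-131.2), 553), (np.float64(-96.3), np.float64(-83.2), 323), (np.float64(-71.8), np.float64(-58.8), 304), (np.float64(5.5), np.float64(18.4), 265), (np.float64(22.4), np.float64(41.6), 252), (np.float64(84.4), np.float64(98.4), 499)]
40 [(np.float64(-145.1), np.float64(-130.5), 640), (np.float64(-96.1), np.float64(-90.8), 246), (np.float64(-64.0), np.float64(-59.1), 230), (np.float64(5.6), np.float64(9.8), 184), (np.float64(37.6), np.float64(41.6), 166), (np.float64(84.4), np.float64(98.4), 567)]
rect bed frame -75 [  1.9 -66.9] [119.4  16.1] 0.0
rect bed frame -10 [ 0.4 23.6] [120.1  36.2] 0.04
rect bed frame 75 [ 0.5 91.4] [ 14.1 119.6] 89.97
pos [ 0.5569 -0.1781  0.2032] yaw 2.21 tilt [0.0044 0.0009] F [0.71 2.32 1.78] t 23.75 w 0.0001 q [-0.43  0.3   1.53  0.    1.3   1.1 ]
dp [ 0.3601  0.0035 -0.6512] ang [-0.001  -0.0004 -0.0028]
```

View pics/w9.png

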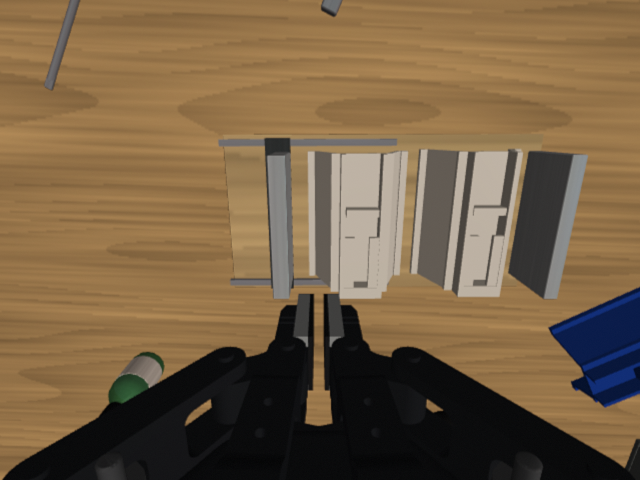

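Wrist view: new block (360,225) square and centred between packed block (487,222) and stop (280,225), with its bed frame rect 0.04° off. Now go outside the stop with closed fingers.

Call:
{"op": "arm_command", "data": {
  "series": [
    {"dp": [0, -0.01, -0.2], "angular": [-0.001, 0, -0.003], "gripper": 0},
    {"dp": [0, -0.01, -0.2], "angular": [0, 0, 0], "gripper": 0},
    {"dp": [0, 0, -0.17], "angular": [0, 0, 0], "gripper": 0},
    {"dp": [0.1, 0, 0], "angular": [0, 0, 0], "gripper": 0},
    {"dp": [0.3, 0, 0], "angular": [0, 0, 0], "gripper": 0},
    {"dp": [0.3, 0, 0], "angular": [0, 0, 0], "gripper": 0},
    {"dp": [0.1, 0, 0], "angular": [0, 0, 0], "gripper": 0},
    {"dp": [0, 0, 0], "angular": [0, 0, 0], "gripper": 0}
  ]
}}

```text
clock: 24.75
position: [0.5532, -0.1112, 0.1048]
ee_rot: [0.512, 0.489, 0.508, -0.49]
contact_force: [1.1, -0.2, 0.7]
width: -0.0002
```

```bash
python3 g.py .5529 -.1134 .038 2.3; python3 b.py w10
```

```text
pos [ 0.5532 -0.1112  0.1048] yaw 2.38 tilt [ 0.004  -0.0048] F [ 1.14 -0.23  0.74] t 24.75 w -0.0002 q [-0.32  0.36  1.72 -0.    1.06  1.21]
dp [ 0.5568 -0.0051  0.0152] ang [ 0.0009  0.0032 -0.0024]
[ 0.55316678 -0.11122435  0.10481048] -0.00024214826367102105
-40 [(np.float64(-63.3), np.float64(-58.1), 251), (np.float64(5.0), np.float64(42.5), 1832), (np.float64(84.2), np.float64(98.7), 736)]
0 [(np.float64(5.2), np.float64(42.4), 1267), (np.float64(84.3), np.float64(98.7), 1039)]
40 [(np.float64(4.6), np.float64(10.6), 562), (np.float64(37.3), np.float64(42.5), 503), (np.float64(84.4), np.float64(98.7), 1268)]
rect bed frame -75 [-41.3 -59. ] [34.2  6.6] 9.65
rect bed frame -10 [ 0.7 23.7] [ 38.1 120.9] 89.79
rect bed frame 75 [ 4.6 91.5] [111.7  14.5] 0.08
```

Call:
{"op": "arm_command", "data": {
  "series": [
    {"dp": [0.15, 0, 0], "angular": [0.001, 0.003, -0.002], "gripper": 0},
    {"dp": [0.15, 0, 0], "angular": [0, 0, 0], "gripper": 0},
    {"dp": [0.15, 0, 0], "angular": [0, 0, 0], "gripper": 0},
    {"dp": [0.1, 0, 0], "angular": [0, 0, 0], "gripper": 0},
    {"dp": [0, 0, 0.03], "angular": [0, 0, 0], "gripper": 0},
    {"dp": [0, 0, 0.03], "angular": [0, 0, 0], "gripper": 0},
    {"dp": [0, 0, 0.02], "angular": [0, 0, 0], "gripper": 0},
    {"dp": [0, 0, 0.02], "angular": [0, 0, 0], "gripper": 0}
  ]
}}

```text
clock: 25.8
position: [0.559, -0.1266, 0.0407]
ee_rot: [0.514, 0.492, 0.506, -0.488]
contact_force: [-0.5, 0.5, 0.0]
width: -0.0
```

```bash
python3 g.py .5529 -.1164 .038 2.3
```

```text
pos [ 0.559  -0.1266  0.0407] yaw 2.26 tilt [ 0.0124 -0.0042] F [-0.48  0.5   0.01] t 25.8 w -0.0 q [-0.34  0.43  1.79  0.    0.91  1.19]
dp [ 0.0215 -0.0474 -0.0868] ang [-0.0004  0.003  -0.0078]
```

Call:
{"op": "arm_command", "data": {
  "series": [
    {"dp": [0.005, -0.04, 0], "angular": [0, 0.003, -0.008], "gripper": 0},
    {"dp": [0.005, 0, 0.015], "angular": [0, 0, 0], "gripper": 0},
    {"dp": [0, 0, 0.02], "angular": [0, 0, 0], "gripper": 0},
    {"dp": [0, 0, 0.02], "angular": [0, 0, 0], "gripper": 0},
    {"dp": [0, 0, 0.02], "angular": [0, 0, 0], "gripper": 0},
    {"dp": [0, 0, 0.02], "angular": [0, 0, 0], "gripper": 0},
    {"dp": [0, 0, 0.02], "angular": [0, 0, 0], "gripper": 0},
    {"dp": [0, 0, 0.02], "angular": [0, 0, 0], "gripper": 0}
  ]
}}

```text
clock: 26.8
position: [0.5545, -0.1425, 0.04]
ee_rot: [0.509, 0.491, 0.51, -0.49]
contact_force: [0.2, 2.0, -0.1]
width: 0.0
```

```bash
python3 g.py .5549 -.17 .038 2.3
```

```text
pos [ 0.5545 -0.1425  0.04  ] yaw 2.22 tilt [-0.0009  0.0028] F [ 0.24  1.97 -0.13] t 26.8 w 0.0 q [-0.37  0.44  1.78  0.    0.93  1.16]
dp [ 0.0159 -0.0055  0.2292] ang [-0.0009 -0.0018  0.0005]
```

Call:
{"op": "arm_command", "data": {
  "series": [
    {"dp": [0, 0, 0.016], "angular": [-0.001, -0.002, 0], "gripper": 0},
    {"dp": [0, 0, 0.016], "angular": [0, 0, 0], "gripper": 0},
    {"dp": [0, 0, 0.016], "angular": [0, 0, 0], "gripper": 0},
    {"dp": [0, 0, 0.016], "angular": [0, 0, 0], "gripper": 0},
    {"dp": [0, 0, 0.016], "angular": [0, 0, 0], "gripper": 0},
    {"dp": [0, 0, 0.016], "angular": [0, 0, 0], "gripper": 0},
    {"dp": [0, 0, 0.016], "angular": [0, 0, 0], "gripper": 0},
    {"dp": [0, 0, 0.016], "angular": [0, 0, 0], "gripper": 0}
  ]
}}

```text
clock: 27.8
position: [0.5551, -0.157, 0.04]
ee_rot: [0.509, 0.491, 0.511, -0.49]
contact_force: [0.6, 4.8, 2.4]
width: 0.0003
```

```bash
python3 g.py .5549 -.17 .038 2.3
```

```text
pos [ 0.5551 -0.157   0.04  ] yaw 2.25 tilt [-0.0009  0.0028] F [0.57 4.85 2.36] t 27.8 w 0.0003 q [-0.4   0.45  1.77  0.    0.93  1.13]
dp [ 0.0163 -0.0055  0.1079] ang [-0.0006 -0.0018  0.0005]
```

Call:
{"op": "arm_command", "data": {
  "series": [
    {"dp": [0, 0, 0.014], "angular": [0, -0.002, 0], "gripper": 0},
    {"dp": [0, 0, 0.012], "angular": [0, 0, 0], "gripper": 0},
    {"dp": [0, 0, 0.012], "angular": [0, 0, 0], "gripper": 0},
    {"dp": [0, 0, 0.012], "angular": [0, 0, 0], "gripper": 0},
    {"dp": [0, 0, 0.01], "angular": [0, 0, 0], "gripper": 0},
    {"dp": [0, 0, 0.01], "angular": [0, 0, 0], "gripper": 0},
    {"dp": [0, 0, 0.01], "angular": [0, 0, 0], "gripper": 0},
    {"dp": [0, 0, 0.01], "angular": [0, 0, 0], "gripper": 0}
  ]
}}

```text
clock: 28.8
position: [0.5554, -0.1639, 0.04]
ee_rot: [0.507, 0.493, 0.511, -0.489]
contact_force: [0.2, 5.5, 2.5]
width: 0.0001
```

```bash
python3 g.py .5549 -.17 .038 2.3; python3 b.py w11
```

```text
pos [ 0.5554 -0.1639  0.04  ] yaw 2.1 tilt [-0.0011  0.008 ] F [0.25 5.54 2.53] t 28.8 w 0.0001 q [-0.41  0.45  1.76  0.01  0.94  1.12]
dp [ 0.0167 -0.0057  0.0505] ang [-0.0023 -0.0051  0.0005]
[ 0.55536171 -0.16393922  0.04004701] 0.00014200910850601362
-40 [(np.float64(-15.2), np.float64(-1.9), 223)]
0 [(np.float64(-15.5), np.float64(22.2), 2674), (np.float64(48.5), np.float64(89.8), 2156)]
40 [(np.float64(-15.7), np.float64(-9.4), 1304), (np.float64(16.8), np.float64(22.2), 1108), (np.float64(48.3), np.float64(62.7), 2735)]
rect bed frame -10 [14.5 25. ] [70.  93.1] 90.0
rect bed frame 75 [ 9.1 82.6] [ 4.2 15.2] 24.69
```

Call:
{"op": "arm_command", "data": {
  "series": [
    {"dp": [0, 0, 0.01], "angular": [-0.002, -0.003, 0], "gripper": 0},
    {"dp": [0, 0, 0.012], "angular": [0, -0.002, 0], "gripper": 0},
    {"dp": [0, 0, 0.012], "angular": [0, 0, 0], "gripper": 0},
    {"dp": [0, 0, 0.014], "angular": [0, 0, 0], "gripper": 0},
    {"dp": [0, 0, 0.014], "angular": [0, 0, 0], "gripper": 0},
    {"dp": [0, 0, 0.014], "angular": [0, 0, 0], "gripper": 0},
    {"dp": [0, 0, 0.014], "angular": [0, 0, 0], "gripper": 0},
    {"dp": [0, 0, 0.014], "angular": [0, 0, 0], "gripper": 0}
  ]
}}

```text
clock: 29.85
position: [0.5554, -0.1646, 0.0402]
ee_rot: [0.502, 0.497, 0.514, -0.486]
contact_force: [1.8, 8.7, 3.0]
width: 0.0
```

```bash
python3 g.py .5549 -.17 .038 2.3
```

```text
pos [ 0.5554 -0.1646  0.0402] yaw 1.91 tilt [-0.0019  0.022 ] F [1.8  8.71 3.  ] t 29.85 w 0.0 q [-0.42  0.45  1.75  0.02  0.95  1.1 ]
dp [ 0.0177 -0.006   0.0453] ang [-0.0044 -0.014   0.0007]
```

Call:
{"op": "arm_command", "data": {
  "series": [
    {"dp": [0, 0, 0.012], "angular": [-0.002, -0.007, 0], "gripper": 0},
    {"dp": [0, 0, 0.013], "angular": [-0.002, -0.007, 0], "gripper": 0},
    {"dp": [0, 0, 0.015], "angular": [0, 0, 0], "gripper": 0},
    {"dp": [0, 0, 0.017], "angular": [0, 0, 0], "gripper": 0},
    {"dp": [0, 0, 0.018], "angular": [0, 0, 0], "gripper": 0},
    {"dp": [0, 0, 0.018], "angular": [0, 0, 0], "gripper": 0},
    {"dp": [0, 0, 0.018], "angular": [0, 0, 0], "gripper": 0},
    {"dp": [0, 0, 0.018], "angular": [0, 0, 0], "gripper": 0}
  ]
}}

```text
clock: 30.85
position: [0.5554, -0.1645, 0.0403]
ee_rot: [0.5, 0.498, 0.515, -0.486]
contact_force: [1.4, 9.0, 3.8]
width: -0.0002
```

```bash
python3 g.py .5549 -.17 .038 2.3
```

```text
pos [ 0.5554 -0.1645  0.0403] yaw 1.84 tilt [-0.0028  0.0275] F [1.4  9.03 3.83] t 30.85 w -0.0002 q [-0.42  0.45  1.75  0.03  0.95  1.1 ]
dp [ 0.0178 -0.0057  0.0463] ang [-0.0051 -0.0176  0.0012]
```

Call:
{"op": "arm_command", "data": {
  "series": [
    {"dp": [0, 0, 0.014], "angular": [-0.003, -0.009, 0], "gripper": 0},
    {"dp": [0, 0, 0.014], "angular": [-0.002, -0.009, 0], "gripper": 0},
    {"dp": [0, 0, 0.018], "angular": [0, -0.002, 0], "gripper": 0},
    {"dp": [0, 0, 0.02], "angular": [0, -0.002, 0], "gripper": 0},
    {"dp": [0, 0, 0.022], "angular": [0, -0.002, 0], "gripper": 0},
    {"dp": [0, 0, 0.023], "angular": [0, -0.002, 0], "gripper": 0},
    {"dp": [0, 0, 0.023], "angular": [0, -0.002, 0], "gripper": 0},
    {"dp": [0, 0, 0.023], "angular": [0, -0.002, 0], "gripper": 0}
  ]
}}

```text
clock: 31.85
position: [0.5554, -0.1649, 0.0401]
ee_rot: [0.504, 0.495, 0.511, -0.49]
contact_force: [1.2, 11.3, 3.9]
width: -0.0003
```

```bash
python3 g.py .5549 -.17 .038 2.3
```

```text
pos [ 0.5554 -0.1649  0.0401] yaw 1.78 tilt [-0.0031  0.0122] F [ 1.22 11.29  3.94] t 31.85 w -0.0003 q [-0.41  0.45  1.76  0.01  0.94  1.12]
dp [ 0.0171 -0.0055  0.0427] ang [-0.0058 -0.0078  0.0017]
```

11.3 N felt without movement, so it is snug. Back off straight outward, then rise.

Call:
{"op": "arm_command", "data": {
  "series": [
    {"dp": [0, 0, -0.02], "angular": [0, 0, 0], "gripper": 0},
    {"dp": [0, 0, -0.06], "angular": [0, 0, 0], "gripper": 0},
    {"dp": [0, 0, -0.1], "angular": [0, 0, 0], "gripper": 0},
    {"dp": [-0.2, 0, -0.05], "angular": [0, 0, 0], "gripper": 0},
    {"dp": [-0.4, 0, 0], "angular": [0, 0, 0], "gripper": 0},
    {"dp": [-0.4, 0, 0], "angular": [0, 0, 0], "gripper": 0},
    {"dp": [-0.3, 0, 0.2], "angular": [0, 0, 0], "gripper": 0},
    {"dp": [-0.1, 0, 0.2], "angular": [0, 0, 0], "gripper": 0}
  ]
}}

```text
clock: 32.85
position: [0.5552, -0.1854, 0.211]
ee_rot: [0.505, 0.491, 0.513, -0.491]
contact_force: [0.3, -0.1, -1.0]
width: -0.0002
```

```bash
python3 b.py w12
python3 - <<'E'
from h import *
print(get_state()['contact_force'])
d=get_image('scene'); W=cloud(d); m=(W[...,0]>.46)&(W[...,0]<.68)&(W[...,1]>.14)&(W[...,1]<.3)&(W[...,2]>.066)
P=W[m]; print(cv2.minAreaRect((P[:,:2]*1000).astype(np.float32)),np.percentile(P[:,2],95))
a=cv2.resize(cv2.imread('pics/w12.png'),(400,300)); c=np.hstack([a,cv2.resize(d['image'],(400,300))]); cv2.imwrite('pics/fin.png',c)
E
```

```text
[ 0.5552154  -0.18539971  0.21099519] -0.0001613188932430408
-40 [(np.float64(-144.6), np.float64(-131.2), 467), (np.float64(-105.7), np.float64(-68.6), 877), (np.float64(-15.6), np.float64(20.7), 811), (np.float64(47.8), np.float64(61.0), 413)]
0 [(np.float64(-144.3), np.float64(-131.3), 519), (np.float64(-105.7), np.float64(-92.8), 299), (np.float64(-81.8), np.float64(-68.8), 281), (np.float64(-15.6), np.float64(-3.1), 243), (np.float64(8.9), np.float64(20.7), 230), (np.float64(48.0), np.float64(61.6), 471)]
40 [(np.float64(-144.3), np.float64(-131.2), 592), (np.float64(-106.3), np.float64(-100.5), 231), (np.float64(-74.1), np.float64(-68.6), 216), (np.float64(-15.4), np.float64(-11.0), 184), (np.float64(16.5), np.float64(20.8), 166), (np.float64(48.2), np.float64(61.2), 508)]
rect bed frame -75 [  1.9 -71.8] [120.1   6.4] 0.01
rect bed frame -10 [ 0.7 25. ] [ 70.  120.1] 89.99
[ 1.68815123 -1.57807213  0.71865274]
((565.2350463867188, 217.033935546875), (50.01810836791992, 124.74203491210938), 89.11849975585938) 0.08493790060511915
```

View pics/fin.png

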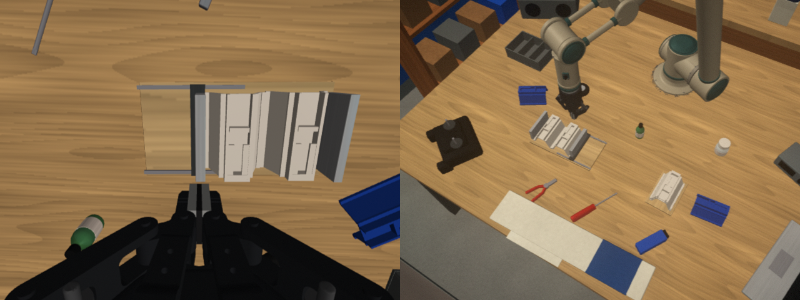

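The final picture shows wall, both blocks and stop in contact: wall face at bed y -131.2 mm, block centres at -87.2 and 2.6 mm, stop at 48 mm, a span of about 180 mm. The next block is still seated and the robot is clear.

```bash
python3 -c "from rig import sign_off; print(sign_off())"
```

```text
the job is handed in; nothing more can be done
None
```

The top block is off the stack and standing square on the packing bed between the packed block and the stop. The stop is pushed up snug. I handed the job in at about 33 s of the 64 s allowed; `sign_off()` reports no verdict.

**Sliding the block:** I gripped the rails and slid it gently along its own +x. It first met about 6 N at 42 mm, then crept 2.5 mm more, probably the next block taking up its pocket play. After that I felt 6.7 N twice at the same place, 44.7 mm along. It then lifted alone, with about 2–3 N felt.

**Placing it:** The block landed within 0.1° of square to the bed and within 1 mm of its centre line. I pushed the stop until I felt 11.3 N with almost no further movement, then backed off.

**Last checks:**
- **Fit on the bed:** wall face to stop face measures 179 mm against the nominal 180, which is within the 2 mm calibration. The block centres are 90 mm apart, so everything touches.
- **Next block:** it is still seated at its normal height. The scene camera suggests it sits about 4 mm along from where it began, slightly more than the 3 mm play and well inside the 12 mm limit; that camera is only good to 2–3 mm.
- **Everything else:** the arm touches nothing, and in the final picture the other things look to be where they were.

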